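Shut the marked air valve on the packing bench

TASK

On the packing bench, push the yellow cover of the compressed-air box all the way to the left as seen from the robot (over the closed half of the box) until it meets its end stop, without lifting it off its runners, so that the valves under it are revealed. Then push the red valve handle with the white band round to the left until it is fully shut, square across its pipe. Leave the blue handle and everything else on the bench as they are; the cover stays open.

Things in the scene. Friction and masses are not known exactly. Their poses are not given: they have to be found in the camera images.
- air_box: Fixed grey box, 186 (x) x 506 (y) x 86 mm, aluminium rims; origin: centre of its underside, on the table. +y runs along it to the left seen from the robot. Right half: well (x -75..75, y -235..-5 mm, floor 6 mm above the table) with two valves; left half closed. The cover runs on the long walls (tops at 78 mm) between side rims 86 mm and end stops 90 mm high.
- cover: Loose yellow plate, 171 (x) x 244 (y) x 5 mm, about 0.5 kg, on the box walls; origin: centre of its underside, 78 mm above the table; axes as the box's. Slides along box y, a few N of friction. Box y of its centre: -123 to -99 mm at the start, +125 mm at the left stop (well open). On its centre an upright black bar, 90 (x) x 12 (y) mm, top 29 mm above the cover's underside.
- marked_handle (a joint): Angle of the red, white-banded handle, rad: 0 = open, along the pipe, pointing from its pivot to the box's -x (to the robot); grows as the free end swings to box +y (left, clockwise from above); 1.571 = shut at its stop, pointing to +y. Starts at 0 to 0.3. Friction 0.09 N m (2 N at 45 mm); it stays where it is left.
- marked_pivot (a point): Vertical axis of the red handle at its mid height, 60 mm above the table. The handle is a straight bar 60 mm long from this axis, 16 mm wide, 52 to 68 mm above the table; hub radius 13 mm. At box x = +30, y = -172 or -72 mm, the blue one at the other place. Beneath the handles all (brass valve, copper pipe along box x) is lower than 47 mm, but for the stem under the hub.
- marked_tip (a point): Free end of the red handle, on its centre line, 60 mm from the pivot.
- other_handle (a joint): Angle of the plain blue handle, same meaning as the red one's; starts between 0 and 0.1 and must be left alone.
- other_tip (a point): Free end of the blue handle, of the same shape as the red one: 60 mm from its own pivot, 60 mm above the table.
- tape_roll: Brown roll of tape, outer diameter 96 mm, 50 mm high, lying flat behind the box; origin at the centre of its underside. Bystander.
- mug: White mug, 76 mm wide, 85 mm high, with a handle; origin at the centre of its underside, behind the box. Bystander.
- carton: Small closed cardboard carton, 90 x 90 x 60 mm high; origin at the centre of its underside, behind the box. Bystander.
- wrench: Steel wrench lying in front of the box (robot side), roughly along the box's y, lower than 25 mm. Bystander.
- cutter: Orange box cutter, 155 x 22 x 18 mm, lying in front of the box (robot side), roughly along the box's y. Bystander.
- parts_bin: Open blue plastic bin, 200 x 150 x 100 mm high, to the right of the box; origin at the centre of its underside. Bystander.
- spray_bottle: White bottle with a blue label, 64 mm diameter, 170 mm high, at the far left; origin at the centre of its underside. Bystander.

How it is judged:
By the outcome, as a careful person would: the job done as asked, in the order asked, and still so for the second after the job is handed in, with the robot touching nothing.
It also fails if it takes over 51 s, if anything falls off the work surface, if the arm or the gripper's body presses on something with over 40 N, if the wrist force passes 120 N, or if a joint passes its speed limit or range.

ROBOT

A 6-joint arm with a two-finger parallel gripper is mounted at the origin on the work surface. World frame = base frame: x ahead of the robot, y to its left, z up, the work surface at z = 0. Lengths are in m, angles in rad, forces in N, time in s.
With the tool pointing down it reaches from about 0.25 to 0.85 m from the base axis. Payload 12.5 kg.
Tool frame: the origin (TCP) lies midway between the tips of the shut fingers; the grasp point (between the pads) lies 19 mm behind it (arm.tcp_to_grasp is the x of the grasp point in the tool frame, in m); x points along the fingers, z is the direction in which the jaws open and shut, and the axes are right-handed (so a half turn about x gives the same grasp; the last joint's range is limited). The gripper opens to 93 mm and grips with 3 to 60 N. Pads are 15 mm wide; open, the fingers measure 128 mm over their backs; the gripper's body (75 mm by 188 mm) begins 65 mm behind the grasp point.
Start: joints at [1.185, 0.351, 1.652, -0, 1.139, -0.085], TCP at [0.163, 0.525, 0.219] pointing down, gripper open.
Joint ranges: [-2.75, 2.75], [-0.79, 2.1], [0.01, 2.65], [-1.57, 4.71], [0.07, 3.14], [-2.87, 2.87]. Speed limits (rad/s): [2.22, 2.22, 2.79, 3.14, 3.14, 3.14].

INTERFACE

Orientations are given as a unit quaternion [x, y, z, w].
In Python, from station import arm, vision, recognise, cut_out gives the robot as it stands. The module is installed in compiled form; this text tells all that it offers.
- The arm moves only by the tool arm_command, never from a script. Its argument "series" is a list of rows, each a list of 6 numbers: the shift along the tool's x, y, z in mm, then the turn, a rotation vector about the tool's x, y, z in degrees. In form: [[x, y, z, wx, wy, wz], ...]. A call has 1 to 12 rows; each row shifts and turns the commanded pose from where the row before left it, along the tool's axes as they then stand; what a row does not reach is not made up. A row lasts 1/12 s, in which the tool goes at most 41.7 mm and 7.16 degrees, less where a joint would pass 70% of its speed; a pose out of reach is approached as far as the arm can. A call is refused whole if a number of a shift passes 41.7 or a number of a turn 7.16, either way. A call with a gripper value outside its range is refused whole. "jaw" is the finger opening in mm, from 0 to 93, set as the call begins (left out, the last holds). The fingers move at their own pace and stop on an object; "squeeze" is the grip in N (left out, the last holds). Time passes only in rows, so rows that do not move let the fingers close. It gives the time, the measured TCP pose, the force and the opening at its end, in the units of the state.
- arm.get_obs(): the state, without advancing time (a new reading comes with each control period).
- vision.read_camera(name): name is "side" or "top"; returns the picture (420x560x3 uint8, blue, green, red); there is no depth.
- vision.camera_params(name): a dict with "mtx" (3x3 intrinsics, pixels), "k1" (the pictures are not rectified: a ray, as slopes to the right and down, at radius r is drawn at 1 + k1 r^2 times it, then the intrinsics apply), "world_to_cam" (4x4, takes a point from world to camera coordinates). Camera axes: x right, y down, z forward; pixel columns grow to the right and rows downward; lengths in m; the calibration is good to about 2 mm. A picture is of the moment at which its call begins. camera_params takes no time and is no camera call.
- arm.job_done(): hands the job in, once; it reports no verdict.
Trained networks look in the newest picture that a camera, given by its name, has taken for a name from the list of things; names that differ only in an ending like _2 or _b are one class to them, and where a whole thing is asked for, a point or a joint stands for the part that bears it (a point fixed in the world has none). Each returns a list of dicts, best first, with "conf" (0 to 1); they miss things now and then, are a little off and sometimes report something else, mostly with a low value. They report only what shows in the picture. A call takes as long as a camera call.
- recognise(camera, target): "box" ([left, top, right, bottom] in pixels, round what is visible of it).
- cut_out(camera, target): "pixels" (420x560 bool, what is visible of it) and "box" ([left, top, right, bottom] in pixels, round what is visible of it).
The state is a dict: "time": time; "joint_positions": joint angles; "dq": joint speeds; "joint_torque": joint torques, N m; "position": TCP position; "orientation": TCP orientation; "wrist_force": force on the tool from outside, world axes, zero at the start; "wrist_torque": the same for the moment, N m; "width": opening from 0.0 (shut) to 1.0 (fully open).
Only numpy, scipy, OpenCV 4.12 (cv2) and the standard library are available. Lean on these libraries where they do the work, as an engineer would, in place of code of your own. Each camera call takes 0.05 s, during which the arm holds its last target. There are 200 camera calls.

## Working session

There is one attempt and no reset: what is moved stays moved. The work goes in short steps, Python scripts to look and compute and a tool call to move; the robot and the scene stay as the last step left them, time stands still between calls to the robot, and variables do not carry over. Pictures are saved under pics/ and viewed, about 8 in all and at most 12, crops included, and the job is handed in when it is done.

Besides the shell and the picture viewer there is one more tool, called after "Emit:" as a command line: name --pt "numbers of a row" for each row, then --argument value for the rest. arm_command: Moves the arm, as the interface text tells. Its arguments: {"type":"object","properties":{"series":{"type":"array"},"jaw":{"type":"number"},"squeeze":{"type":"number"}},"required":["series"]}

```bash
mkdir -p pics; cat > h.py <<'E'
import numpy as np, cv2
from station import arm, vision, recognise, cut_out
from scipy.spatial.transform import Rotation as R
def proj(cam,P):
    c=vision.camera_params(cam);T=np.array(c["world_to_cam"]);P=np.atleast_2d(P)
    q=P@T[:3,:3].T+T[:3,3];s=q[:,:2]/q[:,2:];s=s*(1+c["k1"]*(s**2).sum(1,keepdims=True))
    K=np.array(c["mtx"]);return s@K[:2,:2].T+K[:2,2]
def ray(cam,uv,z):
    c=vision.camera_params(cam);K=np.array(c["mtx"]);T=np.array(c["world_to_cam"])
    d=np.linalg.solve(K[:2,:2],(np.atleast_2d(uv)-K[:2,2]).T).T;s=d.copy()
    for _ in range(20): s=d/(1+c["k1"]*(s**2).sum(1,keepdims=True))
    D=np.c_[s,np.ones(len(s))]@T[:3,:3];o=-T[:3,:3].T@T[:3,3]
    return o+D*((z-o[2])/D[:,2])[:,None]
E
cat > a.py <<'E'
from h import *
o=arm.get_obs();print(o['time'],o['position'],o['orientation'],o['wrist_force'],o['width'],arm.tcp_to_grasp)
print(R.from_quat(o['orientation']).as_matrix().round(3))
for c in("side","top"):
    im=vision.read_camera(c);cv2.imwrite(f"pics/{c}0.png",im)
    p=vision.camera_params(c);T=np.array(p["world_to_cam"]);print(c,(-T[:3,:3].T@T[:3,3]).round(3))
    for t in("air_box","cover"):
        for d in cut_out(c,t)[:2]:
            cs,_=cv2.findContours(d["pixels"].astype(np.uint8),0,1);k=max(cs,key=cv2.contourArea)
            r=cv2.approxPolyDP(cv2.convexHull(k),6,True)[:,0]
            print(c,t,d["conf"],d["box"],"\n",np.c_[r,ray(c,r,.083 if t=="cover" else .088).round(3)])
E
python3 a.py
```

```text
0.0 [0.1628031  0.52498912 0.21808003] [-0.41967315  0.56962378  0.41923388  0.56889907] [ 0.20463249  0.5937319  -0.10709042] 0.9973512691118483 -0.0188
[[-0.    -0.955  0.296]
 [-0.001  0.296  0.955]
 [-1.     0.    -0.001]]
side [ 0.402 -0.758  0.607]
side air_box 0.88 [226.2, 151.3, 331.1, 299.8] 
 [[ 2.79e+02  1.52e+02  6.43e-01  3.25e-01  8.80e-02]
 [ 3.32e+02  2.55e+02  6.43e-01 -1.87e-01  8.80e-02]
 [ 3.30e+02  2.84e+02  6.12e-01 -2.67e-01  8.80e-02]
 [ 2.47e+02  2.98e+02  4.52e-01 -2.68e-01  8.80e-02]
 [ 2.28e+02  2.65e+02  4.28e-01 -1.72e-01  8.80e-02]
 [ 2.24e+02  1.59e+02  4.68e-01  3.11e-01  8.80e-02]]
side cover 0.74 [233.8, 194.5, 325.2, 262.5] 
 [[ 2.96e+02  1.92e+02  6.36e-01  8.30e-02  8.30e-02]
 [ 3.25e+02  2.50e+02  6.36e-01 -1.63e-01  8.30e-02]
 [ 2.48e+02  2.61e+02  4.70e-01 -1.63e-01  8.30e-02]
 [ 2.35e+02  1.99e+02  4.73e-01  8.20e-02  8.30e-02]]
top [ 0.362 -0.012  1.233]
top air_box 0.8 [167.1, 171.7, 351.1, 254.1] 
 [[ 3.45e+02  1.77e+02  6.38e-01 -1.89e-01  8.80e-02]
 [ 3.49e+02  2.37e+02  4.69e-01 -1.91e-01  8.80e-02]
 [ 3.20e+02  2.53e+02  4.27e-01 -1.09e-01  8.80e-02]
 [ 1.66e+02  2.43e+02  4.66e-01  3.17e-01  8.80e-02]
 [ 1.69e+02  1.79e+02  6.49e-01  3.11e-01  8.80e-02]]
top cover 0.68 [190.3, 258.6, 251.9, 272.6] 
 [[1.90e+02 2.72e+02 3.85e-01 2.50e-01 8.30e-02]
 [1.90e+02 2.60e+02 4.18e-01 2.50e-01 8.30e-02]
 [2.48e+02 2.66e+02 3.97e-01 9.00e-02 8.30e-02]]
top cover 0.62 [249.0, 178.2, 341.6, 237.6] 
 [[ 3.35e+02  1.79e+02  6.35e-01 -1.61e-01  8.30e-02]
 [ 3.37e+02  2.38e+02  4.67e-01 -1.58e-01  8.30e-02]
 [ 2.51e+02  2.40e+02  4.69e-01  8.00e-02  8.30e-02]
 [ 2.50e+02  1.80e+02  6.39e-01  8.00e-02  8.30e-02]]
```

```bash
python3 - <<'E'
import cv2
a=cv2.imread("pics/side0.png");b=cv2.imread("pics/top0.png")
cv2.imwrite("pics/v1.png",cv2.resize(b,(800,600),interpolation=cv2.INTER_CUBIC))
cv2.imwrite("pics/v2.png",cv2.resize(a[120:330,160:400],(686,600),interpolation=cv2.INTER_CUBIC))
E
```

```text
(no output)
```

View pics/v1.png

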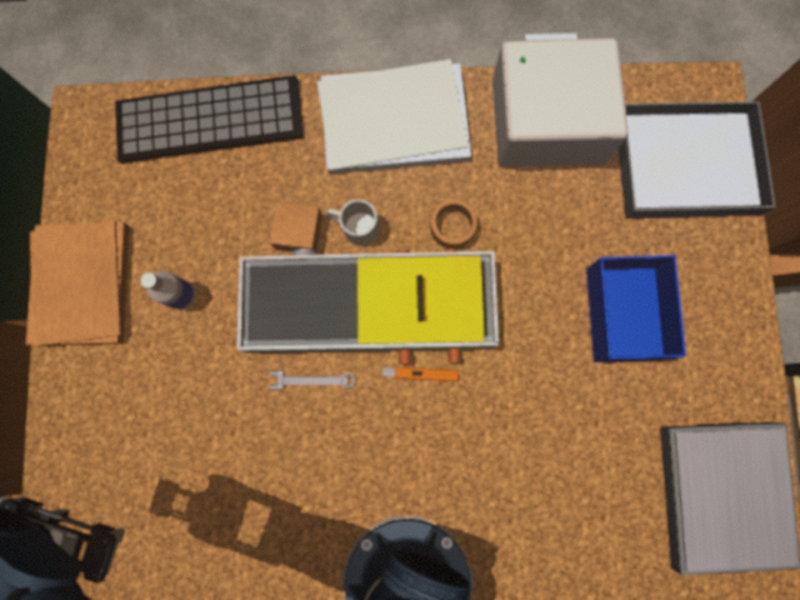

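View pics/v2.png

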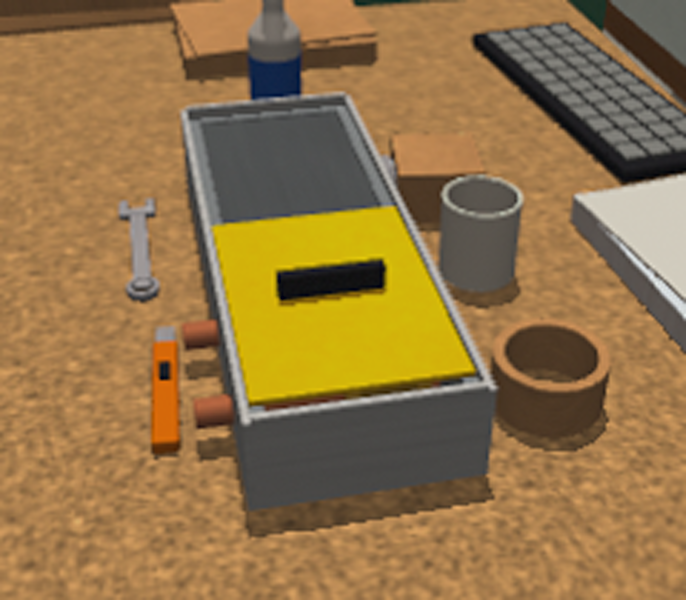

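View 1 (top) shows the box from (238,255) to (498,350), with the yellow cover over its right half and the bar at (421,298). View 2 (side) shows the same layout, with both handles hidden and the pipe stubs at the front. Next I'll refine the box pose from the yellow edges and rims.

```bash
cat > b.py <<'E'
from h import *
# yellow plate corners
for c in("top","side"):
    im=cv2.imread(f"pics/{c}0.png");h=cv2.cvtColor(im,cv2.COLOR_BGR2HSV)
    m=cv2.inRange(h,(22,150,100),(38,255,255));n,l,s,_=cv2.connectedComponentsWithStats(m);m=(l==1+s[1:,4].argmax()).astype(np.uint8)
    k=max(cv2.findContours(m,0,1)[0],key=cv2.contourArea)[:,0]
    w=ray(c,k.astype(float),.083)[:,:2].astype(np.float32);r=cv2.minAreaRect(w);print(c,"cover",r)
    # black bar
    b=cv2.inRange(h,(0,0,0),(180,255,60));x,y,ww,hh=cv2.boundingRect(k);z=np.zeros_like(b);z[y+5:y+hh-5,x+5:x+ww-5]=b[y+5:y+hh-5,x+5:x+ww-5]
    kk=max(cv2.findContours(z,0,1)[0],key=cv2.contourArea)[:,0];print("bar top",cv2.minAreaRect(ray(c,kk.astype(float),.107)[:,:2].astype(np.float32)))
v=np.array([[239,256],[496,252],[499,348],[237,350]])*.7
print("rim corners",ray("top",v,.088).round(4), ray("top",v,.088).mean(0))
E
python3 b.py
```

```text
top cover ((0.5524060130119324, -0.04158245027065277), (0.247101828455925, 0.1680479198694229), 89.4512939453125)
bar top ((0.5122214555740356, -0.04010600224137306), (0.0, 0.0), 0.0)
side cover ((0.554624080657959, -0.03921756148338318), (0.24904431402683258, 0.17219316959381104), 89.32914733886719)
bar top ((0.5518898963928223, -0.05520598590373993), (0.03702683746814728, 0.08957252651453018), 89.956298828125)
rim corners [[ 0.6484  0.3163  0.088 ]
 [ 0.64   -0.195   0.088 ]
 [ 0.4504 -0.1905  0.088 ]
 [ 0.4606  0.3171  0.088 ]] [0.54983205 0.06199251 0.088     ]
```

Emit:
arm_command --pt "0 0 0 7 0 0" --pt "0 0 0 7 0 0" --pt "0 0 0 7 0 0" --pt "0 0 0 7 0 0" --pt "0 0 0 7 0 0" --pt "0 0 0 7 0 0" --pt "0 0 0 7 0 0" --pt "0 0 0 7 0 0" --pt "0 0 0 7 0 0" --pt "0 0 0 7 0 0" --pt "0 0 0 2.8 0 0" --jaw 0

```text
time: 1.22
position: [0.1629, 0.5252, 0.2186]
orientation: [0.003, 0.707, -0.003, 0.707]
wrist_force: [-0.3, 0.0, -0.2]
width: 0.259
```

Emit:
arm_command --pt "0 -36 26 0 0 0" --pt "0 -36 26 0 0 0" --pt "0 -36 26 0 0 0" --pt "0 -36 26 0 0 0" --pt "0 -36 26 0 0 0" --pt "0 -36 26 0 0 0" --pt "0 -36 26 0 0 0" --pt "0 -36 26 0 0 0" --pt "0 -36 26 0 0 0" --pt "0 -36 26 0 0 0" --pt "0 -36 26 0 0 0" --pt "0 -36 26 0 0 0"

```text
time: 2.22
position: [0.4563, 0.1178, 0.2188]
orientation: [0.0, 0.707, -0.0, 0.707]
wrist_force: [0.0, 0.6, 0.7]
width: 0.005
```

Emit:
arm_command --pt "0 -30 14 0 0 0" --pt "0 -30 14 0 0 0" --pt "0 -30 14 0 0 0" --pt "0 -30 14 0 0 0" --pt "0 -30 14 0 0 0" --pt "0 -25 13 0 0 0" --pt "0 -10 5 0 0 0" --pt "20 0 0 0 0 0" --pt "20 0 0 0 0 0" --pt "0 0 0 0 0 0" --pt "0 0 0 0 0 0"

```text
time: 3.13
position: [0.5428, -0.0647, 0.1783]
orientation: [0.0, 0.708, 0.0, 0.706]
wrist_force: [0.5, 0.9, 0.7]
width: 0.004
```

Emit:
arm_command --pt "0 -7 6 0.8 0 0" --pt "0 -5 3 0 0 0" --pt "20 0 0 0 0 0" --pt "20 0 0 0 0 0" --pt "20 0 0 0 0 0" --pt "14 0 0 0 0 0" --pt "8 0 0 0 0 0" --pt "3 0 0 0 0 0" --pt "0 0 0 0 0 0" --pt "0 0 0 0 0 0"

```text
time: 3.97
position: [0.5529, -0.0775, 0.0946]
orientation: [0.005, 0.707, -0.005, 0.708]
wrist_force: [-0.3, -0.1, 0.8]
width: 0.003
```

```bash
python3 - <<'E'
from h import *
im=vision.read_camera("side");cv2.imwrite("pics/v3.png",cv2.resize(im[120:330,160:400],(686,600),interpolation=cv2.INTER_CUBIC))
E
```

```text
(no output)
```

View pics/v3.png

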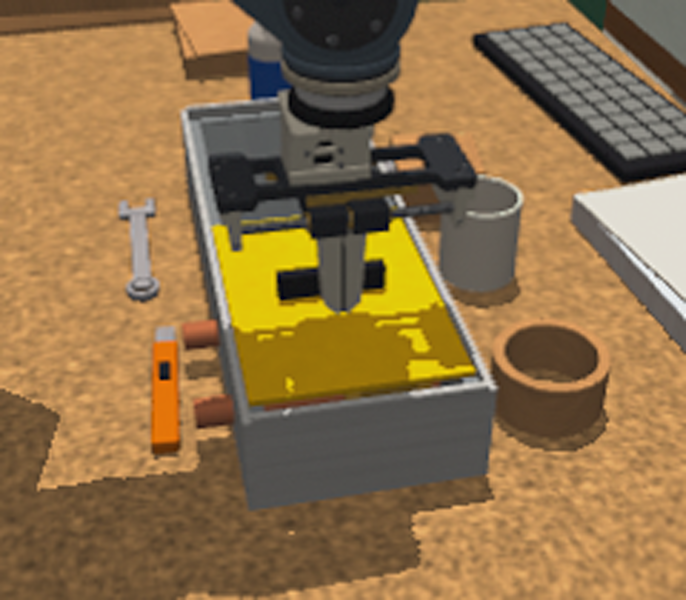

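The fingertips at (342,305) stand just right of the bar and above the plate, with no contact. Now pushing left.

Emit:
arm_command --pt "0 8 0 0 0 0" --pt "0 8 0 0 0 0" --pt "0 6 0 0 0 0" --pt "0 6 0 0 0 0" --pt "0 8 0 0 0 0" --pt "0 10 0 0 0 0" --pt "0 10 0 0 0 0" --pt "0 10 0 0 0 0" --pt "0 10 0 0 0 0" --pt "0 10 0 0 0 0"

```text
time: 4.85
position: [0.5538, 0.0092, 0.0941]
orientation: [0.005, 0.707, -0.005, 0.707]
wrist_force: [0.2, -4.9, 2.6]
width: 0.004
```

Emit:
arm_command --pt "0 12 0 0 0 0" --pt "0 12 0 0 0 0" --pt "0 12 0 0 0 0" --pt "0 12 0 0 0 0" --pt "0 12 0 0 0 0" --pt "0 12 0 0 0 0" --pt "0 12 0 0 0 0" --pt "0 12 0 0 0 0" --pt "0 12 0 0 0 0" --pt "0 12 0 0 0 0" --pt "0 6 0 0 0 0" --pt "0 3 0 0 0 0"

```text
time: 5.85
position: [0.5554, 0.1383, 0.0941]
orientation: [0.004, 0.707, -0.005, 0.707]
wrist_force: [-0.8, -7.6, 5.4]
width: 0.005
```

Emit:
arm_command --pt "0 5 0 0 0 0" --pt "0 5 0 0 0 0" --pt "0 5 0 0 0 0" --pt "0 3 0 0 0 0" --pt "0 2 0 0 0 0" --pt "0 2 0 0 0 0" --pt "0 2 0 0 0 0" --pt "0 0 0 0 0 0" --pt "0 0 0 0 0 0"

```text
time: 6.6
position: [0.5557, 0.1616, 0.0939]
orientation: [0.005, 0.707, -0.005, 0.707]
wrist_force: [-0.4, -3.8, 3.4]
width: 0.003
```

Emit:
arm_command --pt "0 2 0 0 0 0" --pt "0 2 0 0 0 0" --pt "0 2 0 0 0 0" --pt "0 1 0 0 0 0" --pt "0 1 0 0 0 0" --pt "0 0 0 0 0 0"

```text
time: 7.1
position: [0.5558, 0.1695, 0.0938]
orientation: [0.005, 0.707, -0.005, 0.707]
wrist_force: [-0.0, -5.8, 3.4]
width: 0.006
```

Emit:
arm_command --pt "0 1 0 0 0 0" --pt "0 1 0 0 0 0" --pt "0 0 0 0 0 0"

```text
time: 7.35
position: [0.5558, 0.1714, 0.0938]
orientation: [0.005, 0.707, -0.005, 0.707]
wrist_force: [-0.6, -5.6, 4.4]
width: 0.006
```

Emit:
arm_command --pt "0 1 0 0 0 0" --pt "0 1 0 0 0 0" --pt "0 0 0 0 0 0"

```text
time: 7.6
position: [0.5558, 0.1734, 0.0938]
orientation: [0.005, 0.707, -0.005, 0.707]
wrist_force: [-0.2, -5.1, 3.0]
width: 0.001
```

Emit:
arm_command --pt "0 1 0 0 0 0" --pt "0 1 0 0 0 0" --pt "0 0 0 0 0 0"

```text
time: 7.85
position: [0.5562, 0.1742, 0.0938]
orientation: [0.004, 0.707, -0.006, 0.707]
wrist_force: [1.4, -14.1, 6.1]
width: 0.007
```

Emit:
arm_command --pt "0 1 0 0 0 0" --pt "0 0 0 0 0 0"

```text
time: 8.02
position: [0.5563, 0.1743, 0.0939]
orientation: [0.003, 0.707, -0.006, 0.707]
wrist_force: [1.7, -21.4, 6.2]
width: 0.004
```

Emit:
arm_command --pt "0 1 0 0 0 0" --pt "0 0 0 0 0 0"

```text
time: 8.18
position: [0.5563, 0.1743, 0.0939]
orientation: [0.003, 0.707, -0.007, 0.707]
wrist_force: [1.7, -27.2, 7.9]
width: 0.006
```

Force has risen to 27 N with no further motion, so the cover is at its stop. Backing off and lifting for a look.

Emit:
arm_command --pt "0 -5 0 0 0 0" --pt "0 -5 0 0 0 0" --pt "-15 -6 0 0 0 0" --pt "-30 0 0 0 0 0" --pt "-30 0 0 0 0 0" --pt "-30 10 -20 0 0 0" --pt "0 20 -20 0 0 0" --pt "0 20 -20 0 0 0" --pt "0 0 0 0 0 0"

```text
time: 8.93
position: [0.4936, 0.2152, 0.199]
orientation: [0.005, 0.707, -0.004, 0.707]
wrist_force: [-0.3, 0.4, -0.9]
width: 0.008
```

```bash
cat > c.py <<'E'
from h import *
import sys
n=sys.argv[1]; B=np.array([.5515,.0625]); a=-.013
def w(x,y,z): return [*(B+R.from_euler('z',a).as_matrix()[:2,:2]@[x/1e3,y/1e3]),z]
for c in("top","side"):
    im=vision.read_camera(c);cv2.imwrite(f"pics/{c}{n}.png",im)
    for t in("marked_handle","other_handle","cover"):
        for d in cut_out(c,t)[:2]:
            p=np.argwhere(d["pixels"])[:,::-1].astype(float)
            r=cv2.minAreaRect(ray(c,p,.083 if t=="cover" else .068)[:,:2].astype(np.float32));print(c,t,d["conf"],d["box"],np.round(r[0],4),np.round(r[1],3),round(r[2],1))
    print(c,"pivots A(-172),B(-72)",proj(c,[w(30,-172,.068),w(30,-72,.068)]).round(1).tolist())
A=cv2.imread(f"pics/top{n}.png")[160:265,150:360];S=cv2.imread(f"pics/side{n}.png")[130:310,200:360]
cv2.imwrite(f"pics/w{n}.png",np.vstack([cv2.resize(A,(600,300),interpolation=2),cv2.resize(S,(338,300*338//300),interpolation=2)[:300] if 0 else cv2.copyMakeBorder(cv2.resize(S,(267,300),interpolation=2),0,0,0,333,0)]))
E
python3 c.py 1
```

```text
top marked_handle 0.73 [310.2, 195.9, 323.5, 219.9] [ 0.5572 -0.1063] [0.026 0.072] 87.7
top other_handle 0.46 [278.3, 194.5, 283.7, 218.8] [ 0.5573 -0.0069] [0.026 0.072] 88.3
top cover 0.94 [198.4, 180.5, 259.8, 239.7] [0.556 0.147] [0.165 0.172] 88.9
top cover 0.69 [228.3, 138.6, 263.6, 171.7] [0.7194 0.0801] [0.108 0.076] 40.9
top pivots A(-172),B(-72) [[317.4, 199.7], [282.3, 200.4]]
side marked_handle 0.54 [269.9, 241.2, 299.1, 252.5] [ 0.5578 -0.1108] [0.043 0.072] 82.4
side marked_handle 0.52 [224.4, 156.9, 300.5, 202.0] [0.5611 0.2178] [0.261 0.177] 89.2
side other_handle 0.63 [260.1, 213.8, 290.6, 224.1] [ 0.5587 -0.0115] [0.047 0.068] 76.3
side cover 0.76 [228.5, 156.2, 297.9, 204.9] [0.5564 0.1877] [0.261 0.17 ] 88.9
side pivots A(-172),B(-72) [[293.0, 243.9], [283.6, 218.8]]
```

View pics/w1.png

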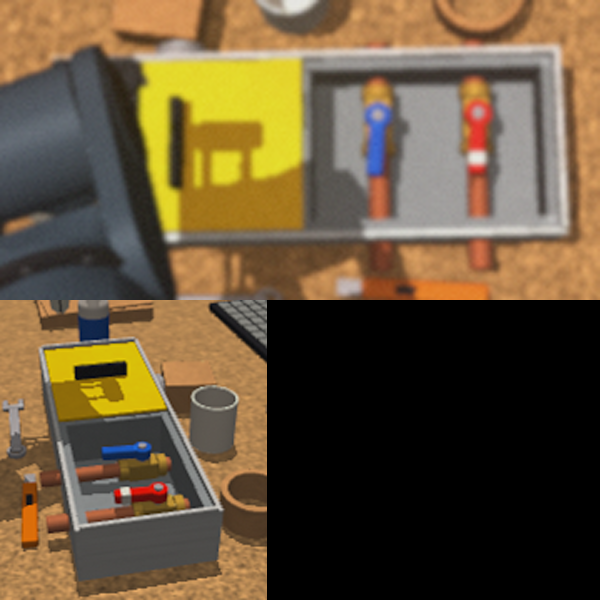

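The red, banded handle is the right one (box y = -172, pivot at view (478,112)) and points at the robot, angle near 0. The blue one is at (377,115), and the cover is fully left. I'll go to the right side of the red handle.

Emit:
arm_command --pt "0 -20 2 0 0 0" --pt "0 -32 4 0 0 0" --pt "0 -32 4 0 0 0" --pt "0 -32 4 0 0 0" --pt "0 -32 4 0 0 0" --pt "0 -32 4 0 0 0" --pt "0 -32 4 0 0 0" --pt "0 -32 4 0 0 0" --pt "0 -32 4 0 0 0" --pt "0 -32 4 0 0 0" --pt "0 -30 4 0 0 0" --pt "0 -12 3 0 0 0"

```text
time: 10.33
position: [0.5364, -0.1417, 0.1985]
orientation: [0.006, 0.707, -0.006, 0.707]
wrist_force: [-0.2, 0.6, 0.2]
width: 0.006
```

Emit:
arm_command --pt "20 0 0 0 0 0" --pt "20 0 0 0 0 0" --pt "10 0 0 0 0 0" --pt "0 0 0 0 0 0" --pt "0 0 0 0 0 0"

```text
time: 10.75
position: [0.5364, -0.1378, 0.1487]
orientation: [0.005, 0.707, -0.005, 0.707]
wrist_force: [0.1, 0.2, 0.1]
width: 0.002
```

Emit:
arm_command --pt "20 0 2.5 0 0 0" --pt "20 0 0 0 0 0" --pt "20 0 0 0 0 0" --pt "15 0 0 0 0 0" --pt "10 0 0 0 0 0" --pt "5 0 0 0 0 0" --pt "3 0 0 0 0 0" --pt "0 0 0 0 0 0" --pt "0 0 0 0 0 0"

```text
time: 11.5
position: [0.5394, -0.1383, 0.0565]
orientation: [0.005, 0.707, -0.005, 0.708]
wrist_force: [-0.5, 0.3, -0.3]
width: 0.004
```

```bash
python3 c.py 2 | grep -v cover; python3 -c "
import cv2;a=cv2.imread('pics/top2.png')[170:260,250:370];b=cv2.imread('pics/side2.png')[180:300,210:350]
cv2.imwrite('pics/v5.png',cv2.hconcat([cv2.resize(a,(400,300),interpolation=2),cv2.resize(b,(350,300),interpolation=2)]))"
```

```text
top marked_handle 0.39 [172.1, 180.6, 259.8, 239.5] [0.558  0.1907] [0.251 0.175] 89.4
top other_handle 0.72 [278.8, 193.0, 286.1, 217.8] [ 0.5601 -0.0085] [0.023 0.066] 88.4
top pivots A(-172),B(-72) [[317.4, 199.7], [282.3, 200.4]]
side marked_handle 0.54 [269.7, 237.2, 300.5, 250.5] [ 0.5579 -0.1089] [0.043 0.07 ] 77.8
side marked_handle 0.46 [313.2, 182.6, 345.7, 219.8] [0.7151 0.0557] [0.195 0.078] 69.7
side pivots A(-172),B(-72) [[293.0, 243.9], [283.6, 218.8]]
```

View pics/v5.png

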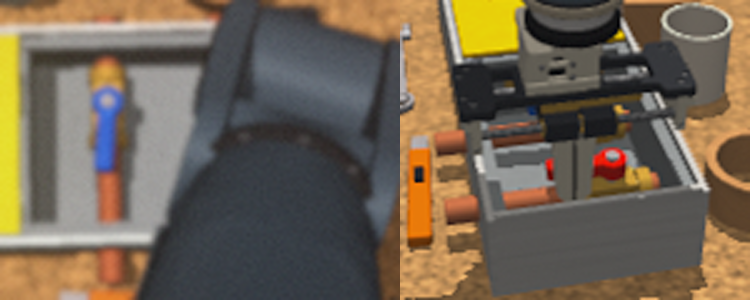

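The finger is in the well just right of the red handle at (575,190), and nothing is touching. Now closing the gap and swinging round.

Emit:
arm_command --pt "0 4 0 0 0 0" --pt "0 4 0 0 0 0" --pt "0 3 0 0 0 0" --pt "0 2 0 0 0 0" --pt "0 3.5 -1.2 5 0 0" --pt "0 3.5 -1.2 5 0 0" --pt "0 3.5 -1.2 5 0 0" --pt "0 3.5 -1.2 5 0 0" --pt "0 0 0 0 0 0"

```text
time: 12.65
position: [0.5361, -0.1101, 0.0556]
orientation: [0.129, 0.695, -0.129, 0.695]
wrist_force: [-0.2, 1.2, -0.6]
width: 0.006
```

Emit:
arm_command --pt "0 3.5 -1.2 5 0 0" --pt "0 3.5 -1.2 5 0 0" --pt "0 3.5 -1.2 5 0 0" --pt "0 3.5 -1.2 5 0 0" --pt "0 3.5 -1.2 5 0 0" --pt "0 3.5 -1.2 5 0 0" --pt "0 0 0 0 0 0"

```text
time: 13.23
position: [0.5416, -0.0889, 0.0555]
orientation: [0.304, 0.639, -0.304, 0.638]
wrist_force: [0.6, 0.2, -0.9]
width: 0.006
```

```bash
python3 c.py 3 | grep handle; python3 -c "
import cv2;a=cv2.imread('pics/top3.png')[170:260,250:370];b=cv2.imread('pics/side3.png')[180:300,210:350]
cv2.imwrite('pics/v6.png',cv2.hconcat([cv2.resize(a,(400,300),interpolation=2),cv2.resize(b,(350,300),interpolation=2)]))"
```

```text
top other_handle 0.67 [278.7, 193.5, 284.2, 213.3] [ 0.5644 -0.0071] [0.02  0.058] 88.3
side marked_handle 0.76 [280.3, 236.3, 300.3, 252.4] [ 0.5753 -0.107 ] [0.054 0.04 ] 77.2
```

View pics/v6.png

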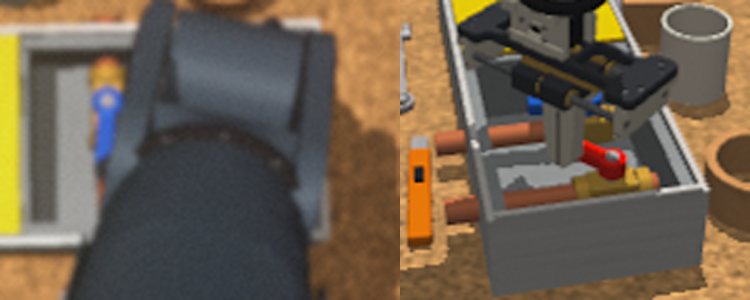

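The red handle has swung along with the finger (hub at (612,160), bar running up-left behind the finger). Continuing.

Emit:
arm_command --pt "0 3.5 -1.2 5 0 0" --pt "0 3.5 -1.2 5 0 0" --pt "0 3.5 -1.2 5 0 0" --pt "0 3.5 -1.2 5 0 0" --pt "0 3.5 -1.2 5 0 0" --pt "0 3.5 -1.2 5 0 0" --pt "0 3.5 -1.2 5 0 0" --pt "0 0 0 0 0 0"

```text
time: 14.3
position: [0.5604, -0.0716, 0.0554]
orientation: [0.482, 0.517, -0.482, 0.517]
wrist_force: [-0.1, 0.4, 0.7]
width: 0.007
```

Emit:
arm_command --pt "0 1.8 -0.6 2.5 0 0" --pt "0 1.8 -0.6 2.5 0 0" --pt "0 0 0 0 0 0"

```text
time: 14.55
position: [0.5637, -0.0705, 0.0555]
orientation: [-0.503, -0.497, 0.503, -0.496]
wrist_force: [-0.3, 0.6, 0.3]
width: 0.002
```

Emit:
arm_command --pt "0 1 0 0 0 0" --pt "0 1 0 0 0 0" --pt "0 0 0 0 0 0"

```text
time: 14.8
position: [0.5656, -0.0706, 0.0555]
orientation: [-0.503, -0.497, 0.503, -0.497]
wrist_force: [-2.8, 1.9, 0.4]
width: 0.004
```

Emit:
arm_command --pt "0 1 0 0 0 0" --pt "0 1 0 0 0 0" --pt "0 0 0 0 0 0"

```text
time: 15.05
position: [0.5659, -0.0705, 0.0554]
orientation: [-0.502, -0.498, 0.504, -0.495]
wrist_force: [-13.2, 0.8, 6.8]
width: 0.004
```

Emit:
arm_command --pt "0 1 0 0 0 0" --pt "0 0 0 0 0 0"

```text
time: 15.22
position: [0.566, -0.0705, 0.0553]
orientation: [-0.502, -0.499, 0.505, -0.495]
wrist_force: [-16.3, 0.6, 11.6]
width: 0.003
```

Force has risen to 16 N with the finger stationary, so the handle is at its stop. Retreating.

Emit:
arm_command --pt "0 -4 0 0 0 0" --pt "0 -5 0 0 0 0" --pt "0 -5 0 0 0 0" --pt "-20 0 0 0 0 0" --pt "-30 0 0 0 0 0" --pt "-30 0 0 0 0 0" --pt "-30 0 0 0 0 0" --pt "-30 -10 -15 0 0 0" --pt "-10 -10 -25 0 0 0" --pt "0 -10 -30 0 0 0" --pt "0 -10 -30 0 0 0" --pt "0 -10 -30 0 0 0"

```text
time: 16.22
position: [0.5064, 0.0613, 0.2061]
orientation: [0.504, 0.496, -0.503, 0.497]
wrist_force: [1.1, -0.5, -0.2]
width: 0.003
```

Emit:
arm_command --pt "0 -10 -30 0 0 0" --pt "0 -10 -30 0 0 0" --pt "0 -10 -30 0 0 0" --pt "0 0 -30 0 0 0" --pt "0 0 -20 0 0 0" --pt "0 0 -10 0 0 0" --pt "0 0 0 0 0 0" --pt "0 0 0 0 0 0"

```text
time: 16.88
position: [0.4791, 0.2102, 0.2055]
orientation: [-0.503, -0.496, 0.503, -0.497]
wrist_force: [0.3, -1.0, -0.1]
width: 0.007
```

```bash
python3 c.py 4; python3 - <<'E'
from h import *
B=np.array([.5515,.0625]);Rm=R.from_euler('z',-.013).as_matrix()[:2,:2]
for c in("top","side"):
    h=cv2.cvtColor(cv2.imread(f"pics/{c}4.png"),cv2.COLOR_BGR2HSV)
    r=cv2.inRange(h,(0,190,110),(5,255,255))|cv2.inRange(h,(174,190,110),(180,255,255))
    p=np.argwhere(r)[:,::-1].astype(float);w=(ray(c,p,.066)[:,:2]-B)@Rm*1e3
    w=w[(abs(w[:,0])<75)&(w[:,1]>-235)&(w[:,1]<-5)];print(c,len(w),"red box-frame mm min/max",w.min(0).round(),w.max(0).round())
a=cv2.imread('pics/top4.png')[165:260,160:370];b=cv2.imread('pics/side4.png')[140:300,205:350]
cv2.imwrite('pics/v7.png',cv2.hconcat([cv2.resize(a,(464,210*1),interpolation=2),cv2.resize(b,(190,210),interpolation=2)]) if 0 else cv2.vconcat([cv2.resize(a,(640,290),interpolation=2),cv2.copyMakeBorder(cv2.resize(b,(272,300),interpolation=2),0,0,0,368,0)]))
E
```

```text
top marked_handle 0.67 [294.6, 197.9, 322.4, 203.6] [ 0.5809 -0.0831] [0.068 0.026] 88.0
top other_handle 0.73 [277.8, 193.5, 284.4, 221.1] [ 0.5573 -0.0084] [0.023 0.072] 88.4
top cover 0.73 [269.0, 259.2, 322.1, 267.8] [ 0.4055 -0.0383] [0.146 0.025] 86.4
top cover 0.55 [171.5, 179.0, 261.2, 238.5] [0.5573 0.1867] [0.245 0.171] 88.1
top pivots A(-172),B(-72) [[317.4, 199.7], [282.3, 200.4]]
side marked_handle 0.72 [286.3, 232.2, 299.3, 251.4] [ 0.582  -0.0939] [0.082 0.024] 84.1
side marked_handle 0.38 [247.9, 114.9, 266.3, 155.7] [0.6065 0.5641] [0.386 0.062] 81.6
side other_handle 0.63 [259.2, 214.8, 288.5, 225.6] [ 0.5557 -0.0104] [0.039 0.077] 83.9
side other_handle 0.63 [224.2, 154.4, 300.7, 204.1] [0.5628 0.217 ] [0.266 0.177] 88.9
side cover 0.72 [223.5, 156.6, 300.4, 205.7] [0.5577 0.192 ] [0.264 0.172] 89.2
side cover 0.18 [259.2, 213.5, 289.8, 224.5] [ 0.5536 -0.0308] [0.041 0.069] 77.8
side pivots A(-172),B(-72) [[293.0, 243.9], [283.6, 218.8]]
top 43 red box-frame mm min/max [  21. -179.] [  36. -137.]
side 94 red box-frame mm min/max [  22. -181.] [  45. -109.]
```

View pics/v7.png

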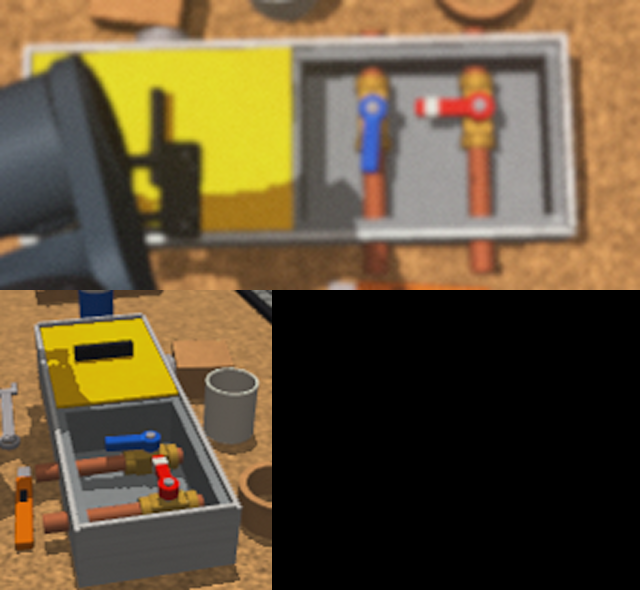

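The red handle lies square across its pipe, hub (480,105) to tip (420,106). The blue handle is unchanged, the cover is fully left and the gripper is clear. Handing in.

```bash
python3 -c "
from station import arm
print(arm.job_done(),arm.get_obs()['time'])"
```

```text
the job is handed in; nothing more can be done
the job is handed in; nothing more can be done
```

I slid the cover left along its runners by pushing its bar with the closed fingertips. It stopped moving at its end stop, where the push had risen to about 27 N. I then swung the red, white-banded handle left to its stop, where the push reached about 16 N. I handed the job in at about 17 s on the robot clock.

- **Red handle:** the last pictures show it square across its pipe.
- **Blue handle:** it is still along its pipe, as it was when first uncovered.
- **Cover:** the last pictures put its centre at y ≈ 0.187–0.192 m, against about 0.187 m expected at the stop.
- **Gripper:** it was raised well clear, with the wrist force near zero.
- **Other things on the bench:** the parts the last crops show look undisturbed. I did not re-measure the things around the box.

**Disagreements:** the networks gave a few false "cover" and "handle" detections, which I rejected against the pictures. The wrist force read close to zero while the handle was turning, though about 2 N was expected. A picture taken mid-swing showed the handle was moving with the finger.

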